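Unlatch the parts organizer

TASK

Unlatch the larger of the two orange parts organizers so that it is ready to be opened: slide its keeper fully aside along the front, then draw its bolt fully back towards the front edge. Leave the smaller organizer latched.

Things in the scene. Friction and masses are not known exactly. Their poses are not given: they have to be found in the camera images.
- organizer: Larger of two flat orange parts organizers, 220 (x) by 320 (y) by 60 mm high, fixed; the other, 180 by 180 by 60, lies beside it, left or right. Origin: centre of underside; z up, x from its front edge (robot's side) to its back, y to its left seen from the robot; yaw within 15 deg. Its front 120 mm is a deck 60 mm above the bench with two steel slides, keeper and bolt; clear doors behind.
- keeper (a joint): Large organizer's keeper, m: slides along organizer +y, 0 shut, 0.040 at its open stop; starts 0 to 0.006, takes 2 N, stays put. Flat bar 20 (x) by 80 (y), 12 mm high, across the bolt's front end, with an upright flat tab 24 (x) by 8 (y) mm, top 50 mm above deck; tab centre at 0 is x -82, y 50 mm in the organizer's frame. Below 0.028 it blocks the bolt.
- bolt (a joint): Large organizer's bolt, m: slides along organizer -x (to its front edge), 0 shut, 0.035 at its stop; takes 3 N, stays put; rattles 2 mm if blocked. Flat bar 85 (x) by 20 (y), 12 mm high, with an upright round knob 16 mm across, top 50 mm above deck; knob axis at 0 is x -40, y 0 mm in the organizer's frame. Its back end sits in a strike 34 mm wide, 20 high, at x 4 to 16.
- small_keeper (a joint): The same kind of keeper slide on the smaller organizer, in m: 0 shut, 0.040 open. It starts at 0 and is to stay shut.

How it is judged (in metres and radians):
On the way, in this order (a step that is already met when the one before it is completed fails the run):
1. the large organizer's keeper is slid aside while its bolt is still shut (value of joint keeper above 0.03 m and value of joint bolt below 0.01 m), for 0.2 s.
2. its bolt is drawn back (value of joint bolt above 0.025 m), for 0.2 s.
At the end, for the whole second after the job is handed in: The large organizer's keeper is open by more than 30 of its 40 mm and its bolt drawn by more than 25 of its 35 mm; the small organizer's keeper is within 12 mm of shut (value of joint keeper above 0.03 m and value of joint bolt above 0.025 m and value of joint small_keeper below 0.012 m); the robot touches nothing.
It fails at once if the small organizer's keeper is slid open (12 mm or more) (value of joint small_keeper above 0.012 m).
It also fails if it takes over 40 s, if anything falls off the work surface, if the arm or the gripper's body presses on something with over 40 N, if the wrist force passes 120 N, or if a joint passes its speed limit or range.

ROBOT

A 6-joint arm with a two-finger parallel gripper is mounted at the origin on the work surface. World frame = base frame: x ahead of the robot, y to its left, z up, the work surface at z = 0. Lengths are in m, angles in degrees, forces in N, time in s.
With the tool pointing down it reaches from about 0.375 to 0.9 m from the base axis. Payload 3.1 kg.
Tool frame: the origin (TCP) lies midway between the tips of the shut fingers; the grasp point (between the pads) lies 19 mm behind it; z points along the fingers, y is the line along which they close (so a half turn about z gives the same grasp; the last joint's range is limited). The gripper opens to 87 mm and grips with 3 to 60 N. Pads are 19 mm wide; open, the fingers measure 117 mm over their backs; the gripper's body (75 mm by 190 mm) begins 51 mm behind the grasp point.
Start: joints at [58.413, 30.224, 82.088, -0, 67.689, -10.227], TCP at [0.228, 0.582, 0.223] pointing down, gripper open.
Joint ranges: [-176.69, 176.69], [-43.24, 126.21], [12.49, 139.97], [-82, 262], [0, 151.66], [-163.58, 163.58]. Speed limits (degrees/s): [159.86, 159.86, 180, 180, 180, 180].

INTERFACE

Orientations are given as a 3x3 rotation matrix whose columns are the frame's x, y, z axes.
In Python, from rig import bot, capture, read_state gives the robot as it stands (bot), with the cameras as plain functions and the readings as plain functions.
- The arm moves only by the tool shift_gripper, called after "Call:" by a JSON object that holds its "api" and its "payload", one argument or row to a line. Schema: {"type":"object","properties":{"plan":{"type":"array","items":{"type":"array","items":{"type":"number"},"minItems":7,"maxItems":7},"minItems":1,"maxItems":20},"only":{"type":"string"},"quiet":{"type":"boolean"},"lines":{"type":"string"}},"required":["plan"],"additionalProperties":false}. plan is a list of rows, 1 to 20 of them, each of 7 numbers: dx, dy, dz in parts of the range, where 1.0 means 0.8 m, then a rotation vector rx, ry, rz in normalised numbers (1 is 90 degrees), then the opening from 0.0 (shut) to 1.0 (fully open); each row is the pose to reach, as a shift and turn from the pose commanded when the call began, along the tool's axes at that moment; what a row does not reach only later rows make up. A row lasts 1/10 s, in which the tool goes at most 0.05 m and 8.59 degrees, less where a joint would pass 70% of its speed; a pose out of reach is approached as far as the arm can. The fingers move at their own pace and stop on an object; the grip force is fixed at half the most. Time passes only in rows, so rows that do not move let the fingers close. The tool returns the time, the measured TCP pose, the force, the opening and the grip force at its end. only (a regular expression) keeps the lines of the reply that match it, lines (a string "A,B") keeps lines A to B, and quiet returns only ok. Input that does not fit is refused with a message, and nothing moves.
- read_state(): the state, without advancing time (a new reading comes with each control period).
- capture(name): name is "scene" or "top" or "wrist"; returns a dict with "color" (400x640x3 uint8, red, green, blue), "K" (3x3 intrinsics, pixels), "view" (4x4, takes a point from world to camera coordinates); the wrist camera has in their place "mount" (4x4, takes a point from camera to tool coordinates, whose origin is the TCP and whose axes are the flange's). Camera axes: x right, y up, looking along -z (the intrinsics and any distortion apply to the point x, -y, -z); pixel columns grow to the right and rows downward; lengths in m; the calibration is good to about 2 mm. A picture is of the moment at which its call begins: read the wrist's pose just before it. There is no depth.
- bot.hand_in(): hands the job in; it is judged then, once.
The state is a dict: "time_s": time; "joint_positions": joint angles; "qvel": joint speeds; "tau": joint torques, N m; "position": TCP position; "tcp_rot": TCP orientation; "force": force on the tool from outside, world axes, zero at the start; "moment": the same for the moment, N m; "opening": opening from 0.0 (shut) to 1.0 (fully open); "grasp_force": force on a finger pad.
Only numpy, scipy, OpenCV 4.12 (cv2) and the standard library are available. Lean on these libraries where they do the work, as an engineer would, in place of code of your own. Each camera call takes 0.05 s, during which the arm holds its last target. There are 200 camera calls.

## Working session

There is one attempt and no reset: what is moved stays moved. The work goes in short steps, Python scripts to look and compute and a tool call to move; the robot and the scene stay as the last step left them, time stands still between calls to the robot, and variables do not carry over. Pictures are saved under pics/ and viewed, at most 10 in all, crops included, and the job is handed in when it is done.

```bash
ls; mkdir -p pics; python3 - <<'E'
from rig import bot, capture, read_state
import cv2
for n in("scene","top"):
    d=capture(n); cv2.imwrite(f"pics/{n}0.png",d["color"][:,:,::-1]); print(n,d["K"],d["view"],[k for k in d])
s=read_state(); print(s["position"],s["tcp_rot"],s["time_s"],s["opening"])
E
```

```text
pics
rig.py
scene [[472.61711867   0.         322.63085471]
 [  0.         472.61711867 200.99222464]
 [  0.           0.           1.        ]] [[ 0.16299319  0.98653949 -0.01315496 -0.09328929]
 [-0.64537556  0.11669324  0.75489938  0.31666298]
 [ 0.74627314 -0.11455356  0.65570868 -1.39960102]
 [ 0.          0.          0.          1.        ]] ['color', 'K', 'view']
top [[368.91903727   0.         317.17245757]
 [  0.         368.91903727 195.85436348]
 [  0.           0.           1.        ]] [[-0.0299117  -0.99950474  0.00977546  0.0130807 ]
 [ 0.994319   -0.02875419  0.10248373 -0.56360655]
 [-0.10215189  0.01278539  0.99468665 -0.76525794]
 [ 0.          0.          0.          1.        ]] ['color', 'K', 'view']
[0.22725403 0.58152236 0.2216652 ] [[-9.31317706e-01  3.64206375e-01 -1.02343342e-03]
 [ 3.64207652e-01  9.31316257e-01 -1.67772797e-03]
 [ 3.42100959e-04 -1.93524005e-03 -9.99998069e-01]] 0.1 1.00115864116835
```

View pics/top0.png

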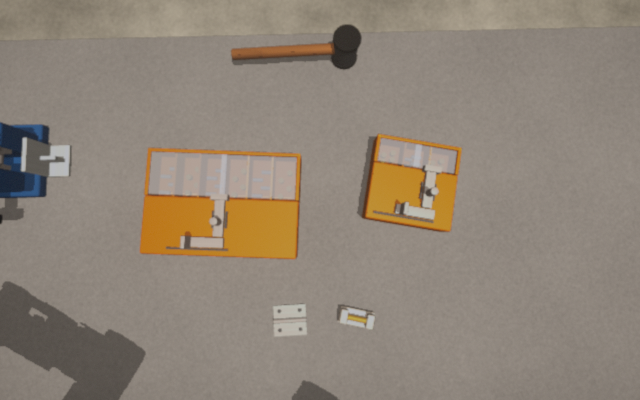

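View pics/scene0.png

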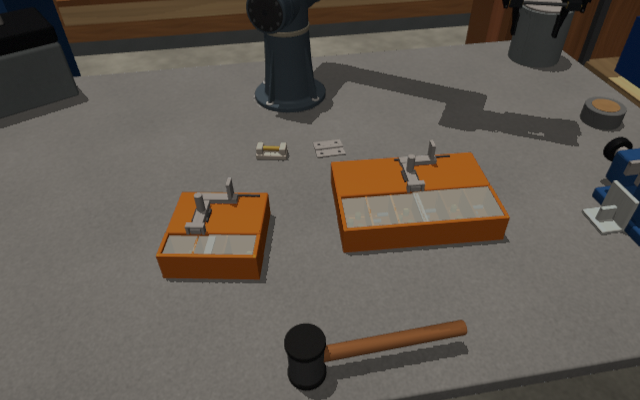

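The top view shows the large organizer on the left (robot's left, +y). Its corners are near (149,149), (300,153), (297,258) and (141,252), with the knob top near (214,221) and the tab near (183,242). The small one is on the right. The scene view agrees: knob near (410,162), tab near (432,150).

```bash
cat > h.py <<'E'
import numpy as np, cv2
from rig import bot, capture, read_state
def ray(d,uv):
    V=np.array(d["view"]);K=np.array(d["K"]);R=V[:3,:3];c=-R.T@V[:3,3]
    p=np.linalg.solve(K,[uv[0],uv[1],1.0]); return c,R.T@(p*[1,-1,-1])
def plane(d,uv,z):
    c,r=ray(d,uv); return c+r*(z-c[2])/r[2]
def proj(d,P):
    V=np.array(d["view"]);q=V[:3,:3]@np.asarray(P,float)+V[:3,3];p=np.array(d["K"])@(q*[1,-1,-1]);return p[:2]/p[2]
E
python3 - <<'E'
from h import *
d=capture("top");s=capture("scene")
im=d["color"];hsv=cv2.cvtColor(im,cv2.COLOR_RGB2HSV)
m=cv2.inRange(hsv,(5,180,60),(25,255,255)); m[:130]=0; m[:, :130]=0
m=cv2.morphologyEx(m,cv2.MORPH_CLOSE,np.ones((5,5)))
cs,_=cv2.findContours(m,cv2.RETR_EXTERNAL,cv2.CHAIN_APPROX_NONE)
print("cam",ray(d,(320,200))[0])
for c in sorted(cs,key=cv2.contourArea)[-2:]:
    W=np.array([plane(d,p[0],0.06)[:2] for p in c],np.float32)
    r=cv2.minAreaRect(W); print(r, cv2.boxPoints(r).tolist(), cv2.boundingRect(c))
print("knob",plane(d,(214,221),.11),"tab",plane(d,(183,242),.11))
for n,dd,(u,v) in(("t",d,(214,226)),("s",s,(412,165))):
    cv2.imwrite(f"pics/{n}crop.png",cv2.resize(dd["color"][v-50:v+50,u-75:u+75,::-1],None,fx=5,fy=5,interpolation=cv2.INTER_CUBIC))
E
```

```text
cam [0.48262343 0.00665229 0.81882448]
((0.5834647417068481, -0.20229564607143402), (0.1794472485780716, 0.17879100143909454), 78.52520751953125) [[0.4780067205429077, -0.2724418342113495], [0.6532241106033325, -0.30800995230674744], [0.6889227628707886, -0.13214945793151855], [0.5137053728103638, -0.0965813398361206]] (365, 135, 96, 96)
((0.5528041124343872, 0.19508028030395508), (0.31749752163887024, 0.21586742997169495), 86.19866180419922) [[0.43458327651023865, 0.04383647441864014], [0.6499757766723633, 0.029525071382522583], [0.6710249185562134, 0.34632408618927], [0.45563244819641113, 0.3606354892253876]] (140, 149, 161, 110)
knob [0.51278848 0.19627623 0.11      ] tab [0.4746717  0.25505679 0.11      ]
```

View pics/tcrop.png

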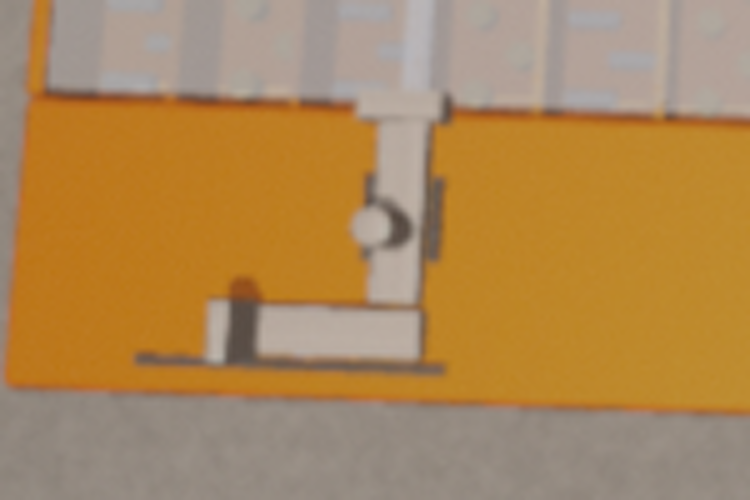

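View pics/scrop.png

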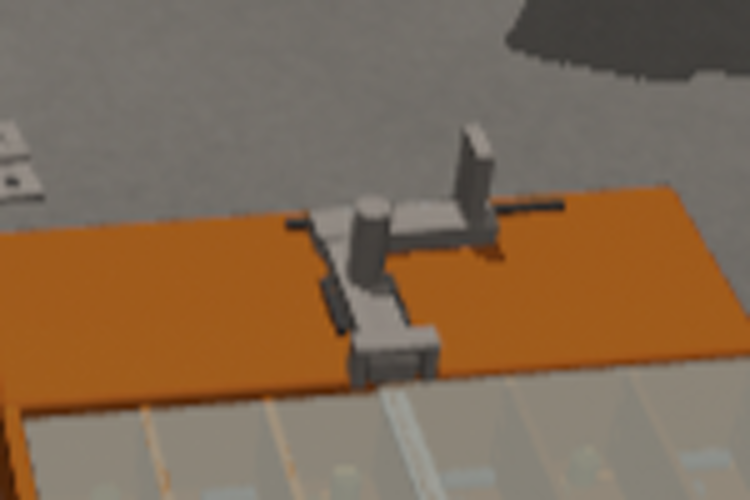

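The top crop puts the knob top at (213.4,221.2) and the tab top at (182.2,242). The scene crop puts them at (411.4,156) and (432.6,142.6). I'll triangulate, cross-check against the rectangle pose, and compute the waypoints.

```bash
cat >> h.py <<'E'
C=np.array([.5528,.1951]);A=np.radians(-3.8);X=np.array([np.cos(A),np.sin(A)]);Y=np.array([-X[1],X[0]])
def org(P): return np.r_[(P[:2]-C)@X,(P[:2]-C)@Y,P[2]]*1000
def delta(x,y,z):
    s=read_state();R=np.array(s["tcp_rot"]);p=np.array(s["position"])
    T=np.r_[C+X*x/1000+Y*y/1000,z]
    return np.round(R.T@(T-p),4)
def st():
    s=read_state();R=np.array(s["tcp_rot"])
    print("t",s["time_s"],"org mm",np.round(org(np.array(s["position"])),1),"yerr deg",round(float(np.degrees(np.arctan2(R[:2,1]@-X,R[:2,1]@Y))),2),"F",np.round(s["force"],1))
E
python3 - <<'E'
from h import *
d=capture("top");s=capture("scene")
for a,b in(((213.4,221.2),(411.4,156)),((182.2,242),(432.6,142.6))):
    c1,r1=ray(d,a);c2,r2=ray(s,b);t=np.linalg.lstsq(np.c_[r1,-r2],c2-c1,rcond=None)[0]
    p,q=c1+t[0]*r1,c2+t[1]*r2;print(org((p+q)/2),"gap mm",np.linalg.norm(p-q)*1e3)
st()
print(delta(-82,10,.2),delta(-82,10,.086))
E
```

```text
[-40.53919599  -1.33103432 110.33847488] gap mm 1.7107910040931644
[-82.07256007  54.61732813 111.12368522] gap mm 2.186432173342328
t 0.3 org mm [-350.3  364.3  222.2] yerr deg -17.56 F [-0.5 -0.5 -0.3]
[-0.3627 -0.2569  0.0223] [-0.3627 -0.2568  0.1363]
```

The rows are not in the units I measure in: shifts go in shares of 0.8 m and turns go in shares of 90 degrees. I convert before sending: -0.3627 m / 0.8 = -0.4534, -0.32 m / 0.8 = -0.4, -17.6 degrees / 90 = -0.1956.

Call:
{"api": "shift_gripper", "payload": {
  "plan": [
    [-0.05, -0.0375, 0, 0, 0, -0.0667, 0],
    [-0.1, -0.0713, 0, 0, 0, -0.1333, 0],
    [-0.15, -0.1063, 0, 0, 0, -0.1956, 0],
    [-0.2, -0.1413, 0, 0, 0, -0.1956, 0],
    [-0.25, -0.1775, 0, 0, 0, -0.1956, 0],
    [-0.3, -0.2125, 0.0125, 0, 0, -0.1956, 0],
    [-0.35, -0.25, 0.0275, 0, 0, -0.1956, 0],
    [-0.4, -0.2838, 0.0275, 0, 0, -0.1956, 0],
    [-0.4534, -0.3213, 0.0275, 0, 0, -0.1956, 0],
    [-0.4534, -0.3213, 0.0275, 0, 0, -0.1956, 0],
    [-0.4534, -0.3213, 0.0275, 0, 0, -0.1956, 0],
    [-0.4534, -0.3213, 0.0275, 0, 0, -0.1956, 0]
  ]
}}

```text
time_s: 1.5
position: [0.4709, 0.2112, 0.2004]
tcp_rot: [[-0.998, 0.065, -0.001], [0.065, 0.998, 0.0], [0.001, 0.0, -1.0]]
force: [-0.1, -0.2, 0.1]
opening: 0.025
grasp_force: 0.0
```

```bash
python3 - <<'E'
from h import *
st();print(delta(-82,10,.086))
for n in("top",):
    d=capture(n); cv2.imwrite("pics/top1.png",d["color"][:,:,::-1])
E
```

```text
t 1.5 org mm [-82.8  10.7 200.4] yerr deg 0.06 F [-0.1 -0.2  0.1]
[-0.001  -0.0007  0.1144]
```

In the tool's units: 0.114 m / 0.8 = 0.1425, 0.025 m / 0.8 = 0.0313.

Call:
{"api": "shift_gripper", "payload": {
  "plan": [
    [0, 0, 0.05, 0, 0, 0, 0],
    [0, 0, 0.1, 0, 0, 0, 0],
    [0, 0, 0.125, 0, 0, 0, 0],
    [0, 0, 0.1425, 0, 0, 0, 0],
    [0, 0, 0.1425, 0, 0, 0, 0],
    [0, 0.0125, 0.1425, 0, 0, 0, 0],
    [0, 0.0188, 0.1425, 0, 0, 0, 0],
    [0, 0.025, 0.1425, 0, 0, 0, 0],
    [0, 0.0313, 0.1425, 0, 0, 0, 0],
    [0, 0.0375, 0.1425, 0, 0, 0, 0],
    [0, 0.0375, 0.1425, 0, 0, 0, 0]
  ]
}}

```text
time_s: 2.65
position: [0.474, 0.2412, 0.0869]
tcp_rot: [[-0.998, 0.065, 0.001], [0.065, 0.998, 0.0], [-0.001, 0.0, -1.0]]
force: [1.0, 0.0, 0.7]
opening: 0.003
grasp_force: 0.0
```

```bash
python3 - <<'E'
from h import *
st()
E
```

```text
t 2.65 org mm [-81.7  40.8  86.9] yerr deg 0.08 F [1.  0.  0.7]
```

In the tool's units: 0.025 m / 0.8 = 0.0313, 0.02 m / 0.8 = 0.025.

Call:
{"api": "shift_gripper", "payload": {
  "plan": [
    [0, 0.0063, 0, 0, 0, 0, 0],
    [0, 0.0125, 0, 0, 0, 0, 0],
    [0, 0.0188, 0, 0, 0, 0, 0],
    [0, 0.025, 0, 0, 0, 0, 0],
    [0, 0.0313, 0, 0, 0, 0, 0]
  ]
}}

```text
time_s: 3.15
position: [0.4753, 0.2658, 0.0866]
tcp_rot: [[-0.998, 0.066, -0.0], [0.066, 0.998, -0.0], [0.0, -0.0, -1.0]]
force: [-1.1, -1.5, 2.2]
opening: 0.004
grasp_force: 1.2
```

```bash
python3 - <<'E'
from h import *
st()
d=capture("scene");cv2.imwrite("pics/s2.png",cv2.resize(d["color"][90:210,320:520,::-1],None,fx=4,fy=4,interpolation=cv2.INTER_CUBIC))
E
```

```text
t 3.15 org mm [-82.   65.4  86.6] yerr deg 0.04 F [-1.1 -1.5  2.2]
```

View pics/s2.png

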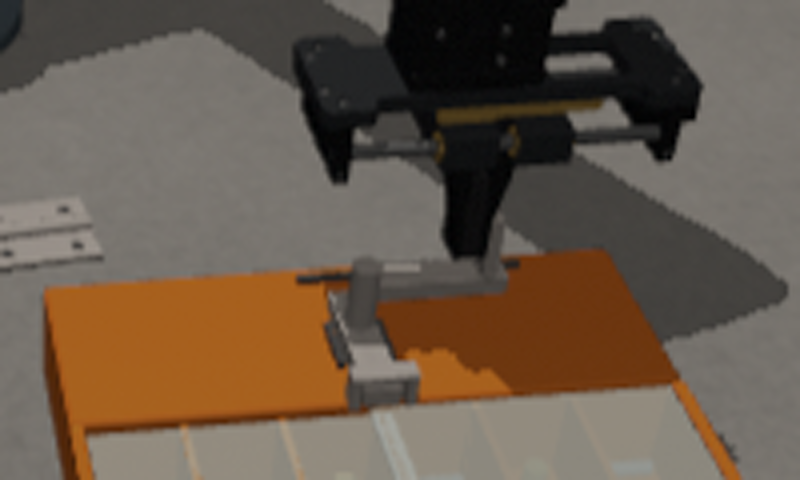

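The tapered fingertips are pressing on the tab (crop 497,250). The keeper has moved but isn't at its stop yet, so I keep pushing.

In the tool's units: 0.01 m / 0.8 = 0.0125, 0.007 m / 0.8 = 0.0088.

Call:
{"api": "shift_gripper", "payload": {
  "plan": [
    [0, 0.005, 0, 0, 0, 0, 0],
    [0, 0.0088, 0, 0, 0, 0, 0],
    [0, 0.0125, 0, 0, 0, 0, 0],
    [0, 0.0125, 0, 0, 0, 0, 0]
  ]
}}

```text
time_s: 3.6
position: [0.476, 0.276, 0.0865]
tcp_rot: [[-0.998, 0.065, 0.0], [0.065, 0.998, 0.0], [-0.0, 0.0, -1.0]]
force: [-0.5, -0.7, 1.0]
opening: 0.001
grasp_force: 0.3
```

```bash
python3 - <<'E'
from h import *
st()
E
```

```text
t 3.6 org mm [-82.   75.6  86.5] yerr deg 0.05 F [-0.5 -0.7  1. ]
```

Call:
{"api": "shift_gripper", "payload": {
  "plan": [
    [0, 0.0025, 0, 0, 0, 0, 0],
    [0, 0.005, 0, 0, 0, 0, 0],
    [0, 0.005, 0, 0, 0, 0, 0]
  ]
}}

```text
time_s: 3.9
position: [0.476, 0.2775, 0.0865]
tcp_rot: [[-0.998, 0.064, -0.001], [0.064, 0.998, -0.004], [0.001, -0.004, -1.0]]
force: [-0.2, -8.8, 4.0]
opening: 0.005
grasp_force: 4.5
```

The force rose to 9 N while the tool stalled at organizer y of about 77, so the keeper is at its stop. I'll back off, lift, and look.

In the tool's units: -0.08 m / 0.8 = -0.1, -0.072 m / 0.8 = -0.09.

Call:
{"api": "shift_gripper", "payload": {
  "plan": [
    [0, -0.015, 0, 0, 0, 0, 0],
    [0, -0.0188, 0, 0, 0, 0, 0],
    [0, -0.0188, -0.05, 0, 0, 0, 0],
    [0, -0.0188, -0.075, 0, 0, 0, 0],
    [-0.0375, -0.0563, -0.075, 0, 0, 0, 0],
    [-0.09, -0.1, -0.075, 0, 0, 0, 0],
    [-0.09, -0.1, -0.075, 0, 0, 0, 0],
    [-0.09, -0.1, -0.075, 0, 0, 0, 0]
  ]
}}

```text
time_s: 4.7
position: [0.544, 0.1939, 0.1464]
tcp_rot: [[-0.998, 0.069, 0.001], [0.069, 0.998, 0.001], [-0.001, 0.001, -1.0]]
force: [-0.4, 0.8, 0.2]
opening: 0.006
grasp_force: 0.0
```

```bash
python3 - <<'E'
from h import *
st();print(delta(-10,-1,.087))
d=capture("scene");cv2.imwrite("pics/s3.png",cv2.resize(d["color"][90:210,320:520,::-1],None,fx=4,fy=4,interpolation=cv2.INTER_CUBIC))
E
```

```text
t 4.7 org mm [ -8.7  -1.8 146.4] yerr deg -0.15 F [-0.4  0.8  0.2]
[0.0014 0.0007 0.0594]
```

View pics/s3.png

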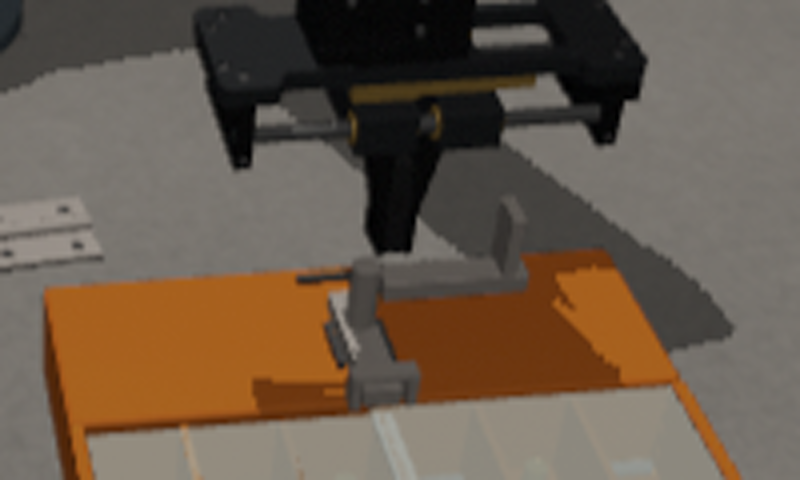

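The keeper's tab top is now at crop (512,205), which is full-image (448,141). The bolt is still shut, with the knob at crop (365,265).

In the tool's units: 0.059 m / 0.8 = 0.0738, 0.042 m / 0.8 = 0.0525.

```bash
python3 - <<'E'
from h import *
d=capture("scene")
for k in(30,40): print(k,proj(d,np.r_[C+X*-.082+Y*(.05+k/1000),.11]))
E
```

```text
30 [444.75804236 142.14198624]
40 [449.36011347 141.8334738 ]
```

Call:
{"api": "shift_gripper", "payload": {
  "plan": [
    [0.0013, 0.0013, 0.0375, 0, 0, 0, 0],
    [0.0013, 0.0013, 0.0738, 0, 0, 0, 0],
    [0.0013, 0.0013, 0.0738, 0, 0, 0, 0],
    [0.01, 0.0013, 0.0738, 0, 0, 0, 0],
    [0.0163, 0.0013, 0.0738, 0, 0, 0, 0],
    [0.0225, 0.0013, 0.0738, 0, 0, 0, 0],
    [0.0288, 0.0013, 0.0738, 0, 0, 0, 0],
    [0.035, 0.0013, 0.0738, 0, 0, 0, 0],
    [0.0413, 0.0013, 0.0738, 0, 0, 0, 0],
    [0.0475, 0.0013, 0.0738, 0, 0, 0, 0],
    [0.0525, 0.0013, 0.0738, 0, 0, 0, 0],
    [0.0525, 0.0013, 0.0738, 0, 0, 0, 0]
  ]
}}

```text
time_s: 6.0
position: [0.4999, 0.1986, 0.0875]
tcp_rot: [[-0.998, 0.065, -0.002], [0.065, 0.998, -0.0], [0.002, -0.0, -1.0]]
force: [0.6, 0.6, 1.2]
opening: 0.004
grasp_force: 0.6
```

```bash
python3 - <<'E'
from h import *
st()
E
```

```text
t 6.0 org mm [-53.   -0.   87.5] yerr deg 0.05 F [0.6 0.6 1.2]
```

In the tool's units: 0.006 m / 0.8 = 0.0075, 0.003 m / 0.8 = 0.0038.

Call:
{"api": "shift_gripper", "payload": {
  "plan": [
    [0.0038, 0, 0, 0, 0, 0, 0],
    [0.0075, 0, 0, 0, 0, 0, 0],
    [0.0075, 0, 0, 0, 0, 0, 0]
  ]
}}

```text
time_s: 6.3
position: [0.4944, 0.199, 0.0874]
tcp_rot: [[-0.998, 0.066, -0.001], [0.066, 0.998, -0.0], [0.001, -0.0, -1.0]]
force: [2.3, 0.2, 0.4]
opening: 0.006
grasp_force: 0.8
```

Call:
{"api": "shift_gripper", "payload": {
  "plan": [
    [0.0038, 0, 0, 0, 0, 0, 0],
    [0.0063, 0, 0, 0, 0, 0, 0],
    [0.0063, 0, 0, 0, 0, 0, 0]
  ]
}}

```text
time_s: 6.6
position: [0.494, 0.1991, 0.0877]
tcp_rot: [[-0.998, 0.065, 0.008], [0.065, 0.998, -0.0], [-0.008, 0.0, -1.0]]
force: [8.4, -1.4, -4.6]
opening: 0.003
grasp_force: 4.1
```

```bash
python3 - <<'E'
from h import *
st()
E
```

```text
t 6.6 org mm [-59.    0.1  87.7] yerr deg 0.07 F [ 8.4 -1.4 -4.6]
```

The tool stalled at organizer x of −59 under 8 N, so the bolt is at its stop. I'll retreat and check.

In the tool's units: 0.2 m / 0.8 = 0.25, 0.16 m / 0.8 = 0.2.

Call:
{"api": "shift_gripper", "payload": {
  "plan": [
    [-0.0188, 0, 0, 0, 0, 0, 0],
    [-0.025, 0, 0, 0, 0, 0, 0],
    [-0.025, 0, -0.05, 0, 0, 0, 0],
    [-0.025, 0, -0.1, 0, 0, 0, 0],
    [-0.025, 0.05, -0.15, 0, 0, 0, 0],
    [-0.025, 0.1, -0.1875, 0, 0, 0, 0],
    [-0.025, 0.15, -0.1875, 0, 0, 0, 0],
    [-0.025, 0.2, -0.1875, 0, 0, 0, 0],
    [-0.025, 0.25, -0.1875, 0, 0, 0, 0],
    [-0.025, 0.25, -0.1875, 0, 0, 0, 0],
    [-0.025, 0.25, -0.1875, 0, 0, 0, 0]
  ]
}}

```text
time_s: 7.7
position: [0.5212, 0.3976, 0.2362]
tcp_rot: [[-0.998, 0.063, -0.004], [0.063, 0.998, -0.002], [0.003, -0.003, -1.0]]
force: [0.1, -0.3, -0.2]
opening: 0.008
grasp_force: 0.0
```

```bash
python3 - <<'E'
from h import *
st()
d=capture("scene");cv2.imwrite("pics/s4.png",cv2.resize(d["color"][90:210,320:520,::-1],None,fx=4,fy=4,interpolation=cv2.INTER_CUBIC))
for b in(25,35): print("knob crop",b,(proj(d,np.r_[C+X*(-.04-b/1000),.11])-[320,90])*4)
for k in(30,40): print("tab crop",k,(proj(d,np.r_[C+X*-.082+Y*(.05+k/1000),.11])-[320,90])*4)
E
```

```text
t 7.7 org mm [-44.9 200.  236.2] yerr deg 0.16 F [ 0.1 -0.3 -0.2]
knob crop 25 [358.48864962 236.81188771]
knob crop 35 [354.00437959 225.98193752]
tab crop 30 [499.03216945 208.56794494]
tab crop 40 [517.44045389 207.33389521]
```

View pics/s4.png

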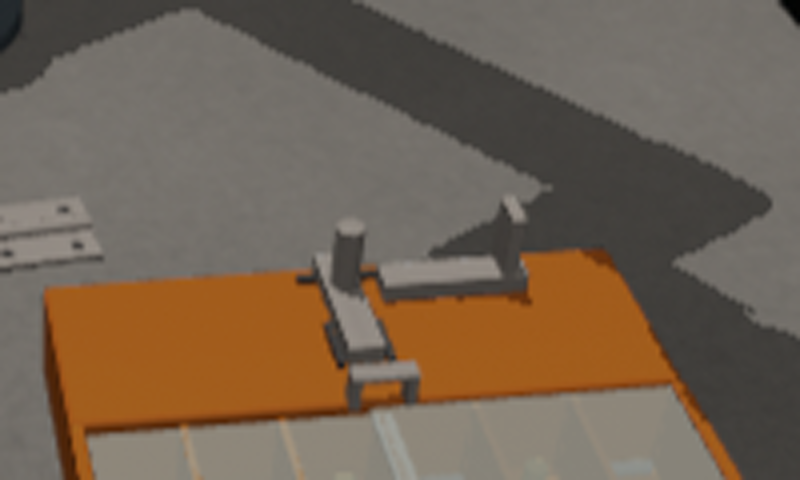

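The knob top is at crop (350,226), which matches the bolt drawn about 35 mm. The tab top is at crop (513,207), which matches the keeper open about 38–40 mm. The bolt's back end is clear of its strike.

```bash
python3 -c "from rig import bot, capture, read_state; print(bot.hand_in())"
```

```text
the job is handed in; nothing more can be done
None
```

The job is handed in: the large organizer is unlatched, with its keeper (about 38–40 mm) and then its bolt (about 35 mm) pushed to their stops; the small organizer was not touched, the arm is clear, and it took about 8 s, but no verdict was returned.

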